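Bring a flywheel's castle nut to the next slot

TASK

On the apparatus that carries the round flywheel disc, tighten the big castle nut on the axle: turn it clockwise (seen from above) just to the next slot that lines up with the axle's cross hole, so that a split pin could go straight through, then let go. The matching nut on the stand with the crossbar and two weights is already lined up, so leave it alone.

Things in the scene. Friction and masses are not known exactly. Their poses are not given: they have to be found in the camera images.
- flywheel: The flywheel stand, fixed to the table: blue square base 160 x 160 x 18 mm, bearing housing, round aluminium disc 170 mm across, six dark dimples, top 80 mm up, then a collar 42 mm across to 105 mm up, a washer 48 mm across to 108 mm, and the castle nut. Fingertips may reach below the nut, down to 85 mm above the table. Origin: middle of the underside; z up, x along the cross hole.
- flywheel_axle_end (a point): Centre of the dark top face, 32 mm across, of the flywheel's upright axle, which does not turn. 149 mm above the table, 3 mm above the nut's top. z is up; x lies along the axle's 5 mm cross hole, which is 10 mm below this face at the height of the nut's slots and is shown by a thin white line across the face.
- flywheel_nut (a joint): Turn of its steel castle nut, rad, growing CLOCKWISE from above; starts 0.21 to 0.70. Slots line up with the hole at 0, 1.047 (the next), and so on. Hexagon 50 mm across flats, flats 108 to 132 mm up; narrower crown to 146 mm; six 12 mm slots, one over each flat's middle. At q a flat faces the axle's x turned clockwise by q. Stiff (0.2 N m), stays put, does not rise or sink.
- crossbar_nut (a joint): Turn of the castle nut on the other stand, rad, clockwise from above; starts lined up (within 0.07 of 0). That stand, left or right of the flywheel's, has the same base, axle and nut at the same heights, but carries a straight crossbar 230 mm long with an upright brass weight near each end (tops 125 mm up). Fixed to the table.
Not all that is in view belongs to the job. What is shaped like the flywheel but red is not meant.

How it is judged:
By the outcome, as a careful person would: the job done as asked, in the order asked, and still so for the second after the job is handed in, with the robot touching nothing.
It also fails if it takes over 32 s, if anything falls off the work surface, if the arm or the gripper's body presses on something with over 40 N, if the wrist force passes 120 N, or if a joint passes its speed limit or range.

ROBOT

A 6-joint arm with a two-finger parallel gripper is mounted at the origin on the work surface. World frame = base frame: x ahead of the robot, y to its left, z up, the work surface at z = 0. Lengths are in mm, angles in degrees, forces in N, time in s.
With the tool pointing down it reaches from about 250 to 800 mm from the base axis. Payload 3.9 kg.
Tool frame: the origin (TCP) lies at the very end of the fingers, on their centre line; the grasp point (between the pads) lies 19 mm behind it; z points along the fingers, y is the direction in which the jaws open and shut (so a half turn about z gives the same grasp; the last joint's range is limited). The gripper opens to 85 mm and grips with 20 to 120 N. Pads are 22 mm wide; open, the fingers measure 114 mm over their backs; the gripper's body (76 mm by 85 mm) begins 54 mm behind the grasp point. The pads swing forward as they close: fully open they stand 13 mm farther back than shut.
Start: joints at [-71.792, 14.897, -7.913, 67.191, 0, 90], TCP at [164.046, -498.702, 231.304] pointing down, gripper open.
Joint ranges: [-159.42, 159.42], [-47.68, 98.78], [-73.54, 78.23], [-108.79, 121.32], [-90, 84.71], [-180, 180]. Speed limits (degrees/s): [147.25, 147.25, 180, 180, 180, 180].

INTERFACE

Orientations are given as [roll, pitch, yaw] about the fixed x, y, z axes, in that order (R = Rz(yaw) Ry(pitch) Rx(roll)).
In Python, from plant import bot, get_image, calibration gives the robot as it stands.
- The arm moves only by the tool step_arm, never from a script. Its argument "moves" is a list of rows, each an object with "gripper": the finger opening in cm, from 0 to 8.54; "dp": the shift along the world's x, y, z in cm, a list of three; "twist": the turn, a rotation vector about the world's x, y, z in rad, a list of three. A call has exactly 8 rows; each row shifts and turns the commanded pose from where the row before left it; what a row does not reach is not made up. A row lasts 1/12 s, in which the tool goes at most 41.7 mm and 7.16 degrees, less where a joint would pass 70% of its speed; a pose out of reach is approached as far as the arm can. A call with a gripper value outside its range is refused whole. The fingers move at their own pace and stop on an object; the grip force is fixed at half the most. Time passes only in rows, so rows that do not move let the fingers close, or fill a call up. It gives the time, the measured TCP pose, the force and the opening at its end, in the units of the state.
- bot.get_state(): the state, without advancing time (a new reading comes with each control period).
- get_image(name): name is "scene" or "side" or "wrist"; returns the picture (420x560x3 uint8, blue, green, red); there is no depth.
- calibration(name): a dict with "vertical_fov" (degrees; the focal length in pixels is half the picture's height over the tangent of half this angle, whatever the lens; pixels are square), "cx", "cy" (the principal point, pixels), "R" (3x3) and "t" (3): a world point X has camera coordinates R X + t. Camera axes: x right, y down, z forward; pixel columns grow to the right and rows downward; lengths in mm; the calibration is good to about 2 mm. The wrist camera is an equidistant fisheye: a pixel r from the principal point sees the ray r / f radians off the axis. A picture is of the moment at which its call begins: read the wrist's pose just before it. calibration takes no time and is no camera call; for the wrist camera it gives the pose at the moment of the call.
- bot.sign_off(): hands the job in, once; it reports no verdict.
The state is a dict: "clock": time; "joint_positions": joint angles; "dq": joint speeds; "effort": joint torques, N m; "position": TCP position; "tool_rot": TCP orientation; "ft_force": force on the tool from outside, world axes, zero at the start; "wrist_torque": the same for the moment, N m; "finger_gap": finger opening in mm.
Only numpy, scipy, OpenCV 4.12 (cv2) and the standard library are available. Lean on these libraries where they do the work, as an engineer would, in place of code of your own. Each camera call takes 0.05 s, during which the arm holds its last target.

## Working session

There is one attempt and no reset: what is moved stays moved. The work goes in short steps, Python scripts to look and compute and a tool call to move; the robot and the scene stay as the last step left them, time stands still between calls to the robot, and variables do not carry over. Pictures are saved under pics/ and viewed, and the job is handed in when it is done.

Besides the shell and the picture viewer there is one more tool, called after ">>>" by a JSON object that holds its "op" and its "data", one argument or row to a line. step_arm: Moves the arm, as the interface text tells. Its arguments: {"type":"object","properties":{"moves":{"type":"array","items":{"type":"object","properties":{"gripper":{"type":"number"},"dp":{"type":"array","items":{"type":"number"}},"twist":{"type":"array","items":{"type":"number"}}}}}},"required":["moves"]}

```bash
ls; mkdir -p pics; python3 - <<'E'
from plant import bot,get_image,calibration
import cv2
for n in("scene","side","wrist"):
    c=calibration(n);print(n,c)
    cv2.imwrite(f"pics/{n}0.png",get_image(n))
print(bot.get_state())
E
```

```text
pics
scene {'vertical_fov': 52.09266752398925, 'cx': 282.3273823939518, 'cy': 208.4142019206837, 'R': array([[ 0.4074466 ,  0.91297922,  0.02135933],
       [ 0.66535176, -0.28075174, -0.69172646],
       [-0.62553521,  0.29605306, -0.72184367]]), 't': array([-350.33416656, -165.65203211, 1543.8051377 ])}
side {'vertical_fov': 55.126735636232056, 'cx': 274.12519520459034, 'cy': 206.4829693308348, 'R': array([[-0.85115462, -0.52488872,  0.0052584 ],
       [-0.33548408,  0.53625862, -0.77451735],
       [ 0.40371556, -0.66099812, -0.63253081]]), 't': array([ 482.22357735,  155.99931039, 1031.81011051])}
wrist {'vertical_fov': 65.70646984690485, 'cx': 277.7137739337992, 'cy': 210.16132696252916, 'R': array([[ 0.31276799, -0.94982799, -0.00172262],
       [-0.90599797, -0.29887884,  0.29973173],
       [-0.28520844, -0.0921858 , -0.95402197]]), 't': array([-524.40549473,  -39.77496834,  379.21691033])}
{'clock': 0.15, 'joint_positions': array([-7.17947738e+01,  1.49277328e+01, -7.96700122e+00,  6.71920992e+01,
        8.61360708e-04,  9.00002198e+01]), 'dq': array([ 0.04271102, -0.22303355,  0.21239119,  0.03995568,  0.06511503,
       -0.11818031]), 'effort': array([-3.01717573e-04, -4.06007767e+01,  2.54165840e+01,  1.26924086e-02,
        4.01141870e-05, -5.92048117e-07]), 'position': array([ 163.86292031, -498.22331242,  230.66198208]), 'tool_rot': array([-1.79913167e+02, -8.61026656e-04,  1.82050051e+01]), 'ft_force': array([0.30931508, 0.76344817, 0.41288013]), 'wrist_torque': array([ 0.05005039,  0.01286258, -0.00709602]), 'finger_gap': 85.59452039631113}
```

View pics/scene0.png

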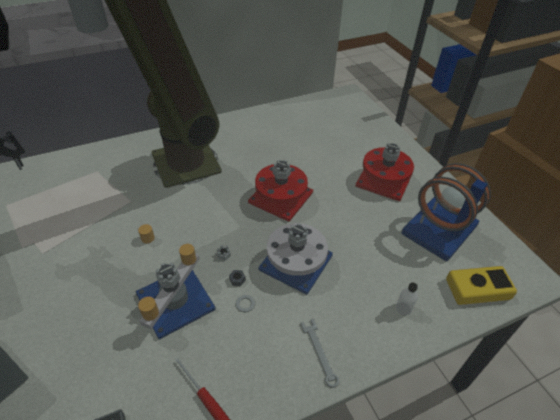

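View pics/side0.png

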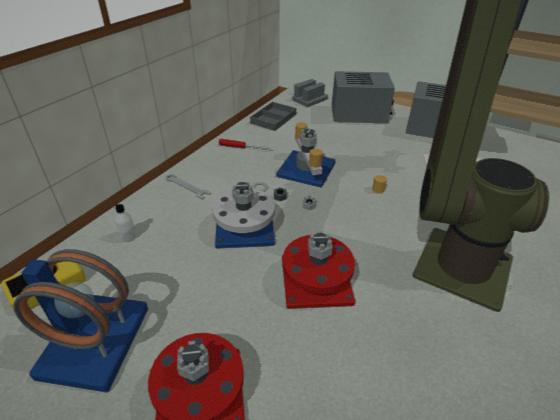

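View pics/wrist0.png

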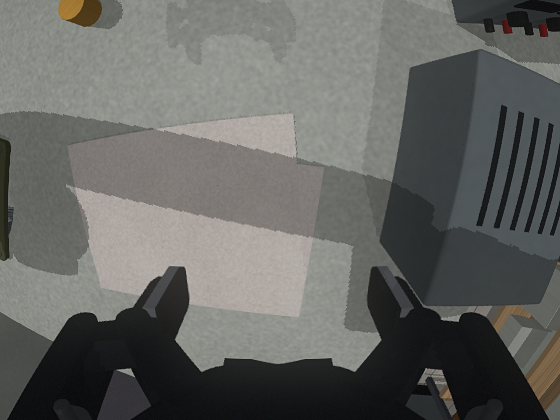

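The flywheel (silver disc on a blue base) has its nut at scene ≈(297,237) and side ≈(242,193). The crossbar stand is at scene (172,280). The wrist view shows only the paper and a grey box.

```bash
cat > h.py <<'E'
import numpy as np,cv2
from plant import bot,get_image,calibration
def ray(n,u,v,c=None):
    c=c or calibration(n); f=210/np.tan(np.radians(c['vertical_fov'])/2)
    d=np.array([u-c['cx'],v-c['cy']])
    if n=='wrist':
        r=np.hypot(*d);th=r/f
        k=np.array([*(d/r*np.sin(th) if r>0 else d),np.cos(th)])
    else: k=np.array([d[0]/f,d[1]/f,1])
    R=np.array(c['R']);t=np.array(c['t'])
    w=R.T@k
    return -R.T@t,w/np.linalg.norm(w)
def onplane(n,u,v,z,c=None):
    o,d=ray(n,u,v,c);return o+d*(z-o[2])/d[2]
def proj(n,X,c=None):
    c=c or calibration(n); f=210/np.tan(np.radians(c['vertical_fov'])/2)
    p=np.array(c['R'])@np.array(X)+np.array(c['t'])
    if n=='wrist':
        r=np.hypot(p[0],p[1]);th=np.arctan2(r,p[2]);s=f*th/max(r,1e-9)
        return np.array([c['cx']+s*p[0],c['cy']+s*p[1]])
    return np.array([c['cx']+f*p[0]/p[2],c['cy']+f*p[1]/p[2]])
def tri(a,b):
    (o1,d1),(o2,d2)=a,b
    s=np.linalg.lstsq(np.c_[d1,-d2],o2-o1,rcond=None)[0]
    p,q=o1+s[0]*d1,o2+s[1]*d2
    return (p+q)/2,np.linalg.norm(p-q)
E
python3 - <<'E'
from h import *
a=cv2.imread("pics/scene0.png")[200:290,255:340];b=cv2.imread("pics/side0.png")[170:250,205:285]
cv2.imwrite("pics/crop0.png",np.hstack([cv2.resize(a,(390,413),interpolation=2),cv2.resize(b,(400,413),interpolation=2)]))
E
```

```text
(no output)
```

View pics/crop0.png

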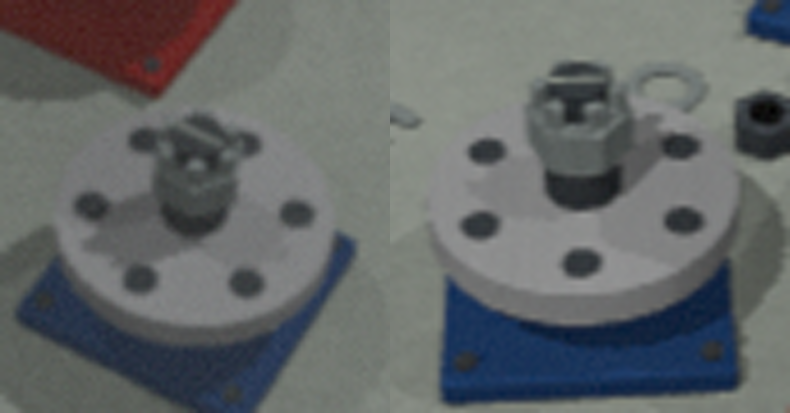

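The crop shows the dark axle top with its white line at scene ≈(297.7,228) and side ≈(243,184.5).

```bash
python3 - <<'E'
from h import *
print(tri(ray('scene',297.7,227.9),ray('side',243,184.5)))
print(onplane('scene',297.7,227.9,149),onplane('side',243,184.5,149))
c=calibration('wrist');s=bot.get_state();
R=np.array(c['R']);o=-R.T@c['t'];print("cam",o,"axis",R[2],"tcp",s['position'],s['tool_rot'])
for n,p in(('scene',(172,271)),('scene',(282,168)),):print(onplane(n,*p,149))
E
```

```text
(array([557.62049599, 173.7588603 , 153.07926695]), np.float64(4.074348586964371))
[556.18996955 176.72120744 149.        ] [559.99490934 167.33483413 149.        ]
cam [ 236.15465637 -475.07787157  372.90620571] axis [-0.28513284 -0.09241498 -0.9540224 ] tcp [ 163.86292031 -498.22331242  230.66198208] [-1.79913167e+02 -8.61026656e-04  1.82050051e+01]
[ 562.32831657 -162.21288673  149.        ]
[319.05133812 236.7628864  149.        ]
```

>>> {"op": "step_arm", "data": {
  "moves": [
    {"gripper": 8.5,"dp": [1.95,3.35,0],"twist": [0,0,0]},
    {"gripper": 8.5,"dp": [1.95,3.35,0],"twist": [0,0,0]},
    {"gripper": 8.5,"dp": [1.95,3.35,0],"twist": [0,0,0]},
    {"gripper": 8.5,"dp": [1.95,3.35,0],"twist": [0,0,0]},
    {"gripper": 8.5,"dp": [1.95,3.35,0],"twist": [0,0,0]},
    {"gripper": 8.5,"dp": [1.95,3.35,0],"twist": [0,0,0]},
    {"gripper": 8.5,"dp": [1.95,3.35,0],"twist": [0,0,0]},
    {"gripper": 8.5,"dp": [1.95,3.35,0],"twist": [0,0,0]}
  ]
}}

```text
clock: 0.82
position: [320.3, -228.9, 231.2]
tool_rot: [180.0, -0.0, 18.2]
ft_force: [1.3, 0.1, -0.8]
finger_gap: 85.0
```

```bash
python3 - <<'E'
from h import *
s=bot.get_state();print(s['clock'],s['joint_positions'].round(1),s['position'],s['tool_rot'])
E
```

```text
0.8167 [-35.6   2.  -23.7  64.3   0.  126.3] [ 320.34037494 -228.92072364  231.24886635] [ 1.79997998e+02 -6.25198360e-03  1.81757816e+01]
```

>>> {"op": "step_arm", "data": {
  "moves": [
    {"gripper": 8.5,"dp": [1.95,3.35,0],"twist": [0,0,0.1]},
    {"gripper": 8.5,"dp": [1.95,3.35,0],"twist": [0,0,0.1]},
    {"gripper": 8.5,"dp": [1.95,3.35,0],"twist": [0,0,0.1]},
    {"gripper": 8.5,"dp": [1.95,3.35,0],"twist": [0,0,0.1]},
    {"gripper": 8.5,"dp": [1.95,3.35,0],"twist": [0,0,0.1]},
    {"gripper": 8.5,"dp": [1.95,3.35,0],"twist": [0,0,0.1]},
    {"gripper": 8.5,"dp": [1.95,3.35,0],"twist": [0,0,0.1]},
    {"gripper": 8.5,"dp": [1.95,3.35,0],"twist": [0,0,0.1]}
  ]
}}

```text
clock: 1.48
position: [476.4, 39.3, 231.1]
tool_rot: [-180.0, 0.0, 64.4]
ft_force: [0.3, -0.7, 0.5]
finger_gap: 85.1
```

>>> {"op": "step_arm", "data": {
  "moves": [
    {"gripper": 8.5,"dp": [1.95,3.35,0],"twist": [0,0,0.1]},
    {"gripper": 8.5,"dp": [1.95,3.35,0],"twist": [0,0,0.1]},
    {"gripper": 8.5,"dp": [1.95,3.35,0],"twist": [0,0,0.1]},
    {"gripper": 8.5,"dp": [1.95,3.35,0],"twist": [0,0,0.1]},
    {"gripper": 8.5,"dp": [0,0,0],"twist": [0,0,0]},
    {"gripper": 8.5,"dp": [0,0,0],"twist": [0,0,0]},
    {"gripper": 8.5,"dp": [0,0,0],"twist": [0,0,0]},
    {"gripper": 8.5,"dp": [0,0,0],"twist": [0,0,0]}
  ]
}}

```text
clock: 2.15
position: [553.1, 170.2, 231.1]
tool_rot: [-179.9, 0.0, 86.9]
ft_force: [-0.6, -0.3, 0.3]
finger_gap: 84.8
```

```bash
python3 - <<'E'
from h import *
s=bot.get_state();print(s['clock'],s['joint_positions'].round(1),s['position'],s['tool_rot'])
c=calibration('wrist');import pickle;pickle.dump(c,open('c1.pkl','wb'))
im=get_image('wrist');cv2.imwrite('pics/w1.png',im)
print(proj('wrist',[558,172,149],c))
cv2.imwrite('pics/scene1.png',get_image('scene'))
E
```

```text
2.15 [ 1.710e+01  2.030e+01 -1.000e-01  6.970e+01 -0.000e+00  1.102e+02] [553.12648031 170.15424912 231.14103246] [-1.79929551e+02  4.53002713e-02  8.68763531e+01]
[285.17395222 214.53317163]
```

View pics/w1.png

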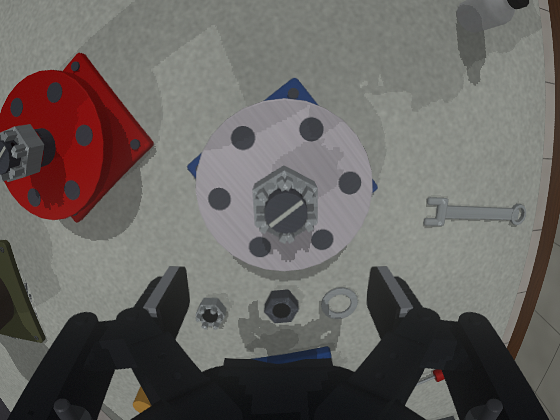

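The wrist view shows the nut head-on: axle face with its white line at ≈(287,211), hexagon corners around it. Zooming in.

```bash
python3 - <<'E'
from h import *
a=cv2.imread("pics/w1.png")[155:255,232:342]
cv2.imwrite("pics/w1c.png",cv2.resize(a,(660,600),interpolation=cv2.INTER_CUBIC))
E
```

```text
(no output)
```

View pics/w1c.png

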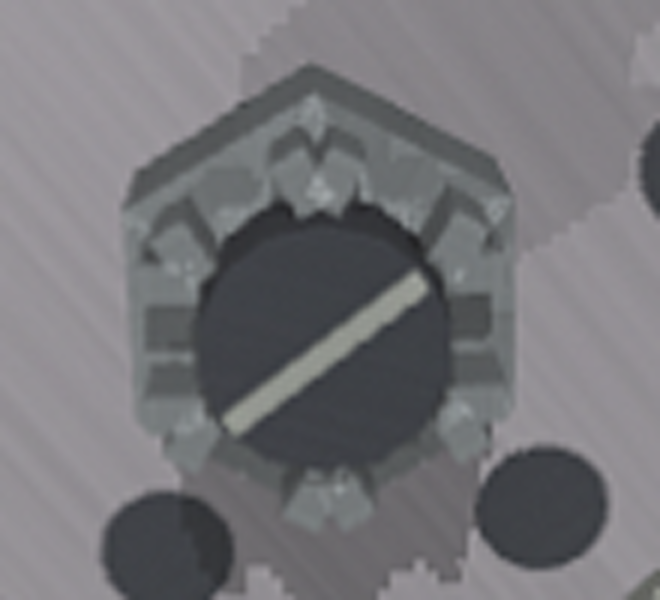

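```bash
python3 - <<'E'
from h import *
import pickle
c=pickle.load(open('c1.pkl','rb'));im=cv2.imread('pics/w1.png')
P=lambda x,y,z:onplane('wrist',232+(x+.5)/6-.5,155+(y+.5)/6-.5,z,c)
g=im.astype(int)
# axle face: dark blob ; white line inside
gray=cv2.cvtColor(im,cv2.COLOR_BGR2GRAY)
cx,cy=286.5,211
yy,xx=np.mgrid[:420,:560];ins=np.hypot(xx-cx,yy-cy)<19
face=((gray<90)&ins).astype(np.uint8)
line=((gray>115)&ins).astype(np.uint8)
n,l,st,ce=cv2.connectedComponentsWithStats(line);k=1+np.argmax(st[1:,4]);
print(st[k],ce[k])
ys,xs=np.where(l==k)
pts=np.array([onplane('wrist',u,v,149,c)[:2] for u,v in zip(xs,ys)])
m=pts.mean(0);u,s,vt=np.linalg.svd(pts-m);d=vt[0]
print('line mid',m,'ang',np.degrees(np.arctan2(d[1],d[0]))%180,'len',np.ptp((pts-m)@d),np.ptp((pts-m)@vt[1]))
cs={k:P(*v,132)[:2] for k,v in dict(top=(313,98),left=(129,212),right=(511,206)).items()}
A=m
for k,v in cs.items():
    w=v-A;print(k,v,np.hypot(*w),(np.degrees(np.arctan2(w[1],w[0])))%60)
for a,b in(('top','left'),('top','right')):
    w=cs[b]-cs[a];print(a,b,np.hypot(*w),(np.degrees(np.arctan2(w[1],w[0]))-90)%60)
w=cs['right']-cs['left'];print('LR',np.hypot(*w),np.degrees(np.arctan2(w[1],w[0]))%60)
# flats edges upper rim z=132
for nme,p,q in(('Lflat',(129,212),(137,405)),('Rflat',(511,206),(514,400))):
    w=P(*q,132)[:2]-P(*p,132)[:2];print(nme,np.hypot(*w),(np.degrees(np.arctan2(w[1],w[0]))-90)%60)
# slots left, right at z 146: gap centre outer
a=P(168,352,140)[:2];b=P(470,344,140)[:2];w=b-a;print('slot',np.hypot(*w),np.degrees(np.arctan2(w[1],w[0]))%60,(a+b)/2)
b=bot.get_state();yaw=b['tool_rot'][2];print('jaw dir',(yaw+90)%60,'line%60')
E
```

```text
[272 200  31  25 146] [287.13013699 212.43835616]
line mid [559.4572184  173.49222626] ang 35.879286880510136 len 27.271163667134275 2.9620784719289555
top [558.69060787 200.97185155] 27.490316440980582 31.597989720023875
left [534.51921495 187.51242889] 28.608916407347028 30.655205781474876
right [583.30166367 185.70887103] 26.79186405298068 27.1282245933387
top left 27.666085628238243 59.11049174862782
top right 28.95967268695332 58.19414940359542
LR 48.815777407245676 57.882656325383635
Lflat 26.12565039110218 57.93691248105938
Rflat 26.32264616790668 59.776144278353
slot 38.066164425644196 58.489375278066085 [557.82536334 170.57805333]
jaw dir 56.85650057773415 line%60
```

The white line is at 35.9° and the nut's flats at ≈−1.5° (mod 60), so q ≈ 0.65 rad, which is in the stated range. The nut needs about 22.6° clockwise. The nut centre is at ≈(558.9,172.4), and the corner radius of 27–29 mm matches the expected 28.9.

>>> {"op": "step_arm", "data": {
  "moves": [
    {"gripper": 8.5,"dp": [0.58,0.22,0],"twist": [0,0,0.028]},
    {"gripper": 8.5,"dp": [0,0,-2],"twist": [0,0,0]},
    {"gripper": 8.5,"dp": [0,0,-2],"twist": [0,0,0]},
    {"gripper": 8.5,"dp": [0,0,-2],"twist": [0,0,0]},
    {"gripper": 8.5,"dp": [0,0,-2],"twist": [0,0,0]},
    {"gripper": 8.5,"dp": [0,0,-2],"twist": [0,0,0]},
    {"gripper": 8.5,"dp": [0,0,-2],"twist": [0,0,0]},
    {"gripper": 8.5,"dp": [0,0,-1.4],"twist": [0,0,0]}
  ]
}}

```text
clock: 2.92
position: [558.7, 172.0, 96.1]
tool_rot: [-179.9, 0.0, 88.5]
ft_force: [0.5, 0.7, -0.0]
finger_gap: 85.0
```

>>> {"op": "step_arm", "data": {
  "moves": [
    {"gripper": 6.5,"dp": [0,0,0],"twist": [0,0,0]},
    {"gripper": 5.8,"dp": [0,0,0],"twist": [0,0,0]},
    {"gripper": 5.4,"dp": [0,0,0],"twist": [0,0,0]},
    {"gripper": 5.2,"dp": [0,0,0],"twist": [0,0,0]},
    {"gripper": 5.0,"dp": [0,0,0],"twist": [0,0,0]},
    {"gripper": 4.8,"dp": [0,0,0],"twist": [0,0,0]},
    {"gripper": 4.5,"dp": [0,0,0],"twist": [0,0,0]},
    {"gripper": 4.5,"dp": [0,0,0],"twist": [0,0,0]}
  ]
}}

```text
clock: 3.58
position: [559.0, 173.3, 98.9]
tool_rot: [-180.0, 0.0, 88.6]
ft_force: [-4.5, -1.3, 6.7]
finger_gap: 49.2
```

```bash
python3 - <<'E'
from h import *
s=bot.get_state();print(s['clock'],s['joint_positions'].round(1),s['position'],s['tool_rot'],s['ft_force'],s['wrist_torque'],s['finger_gap'])
import pickle;pickle.dump(calibration('wrist'),open('c2.pkl','wb'))
cv2.imwrite('pics/w2.png',get_image('wrist'))
E
```

```text
3.5833 [ 17.2  25.5 -12.5  52.    0.  108.6] [559.03952827 173.31290925  98.90751424] [-1.79975716e+02  2.50861014e-03  8.85794493e+01] [-4.50049581 -1.25229608  6.74845727] [-0.24746169  1.05935142  0.06551086] 49.218482297487675
```

View pics/w2.png

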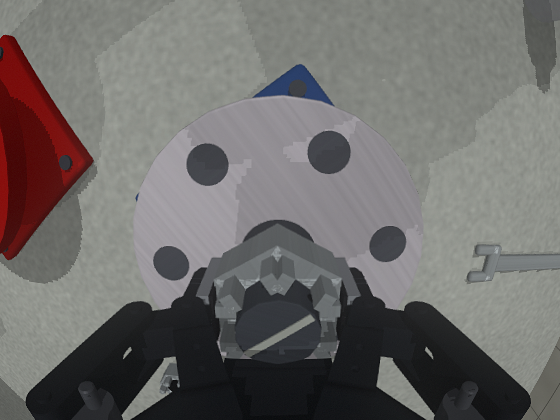

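The fingers hold two opposite flats at 49.2 mm. Turning clockwise by 0.396 rad.

>>> {"op": "step_arm", "data": {
  "moves": [
    {"gripper": 4.5,"dp": [0,0,0],"twist": [0,0,-0.066]},
    {"gripper": 4.5,"dp": [0,0,0],"twist": [0,0,-0.066]},
    {"gripper": 4.5,"dp": [0,0,0],"twist": [0,0,-0.066]},
    {"gripper": 4.5,"dp": [0,0,0],"twist": [0,0,-0.066]},
    {"gripper": 4.5,"dp": [0,0,0],"twist": [0,0,-0.066]},
    {"gripper": 4.5,"dp": [0,0,0],"twist": [0,0,-0.066]},
    {"gripper": 4.5,"dp": [0,0,0],"twist": [0,0,0]},
    {"gripper": 4.5,"dp": [0,0,0],"twist": [0,0,0]}
  ]
}}

```text
clock: 4.3
position: [559.0, 173.3, 98.9]
tool_rot: [-180.0, 0.0, 65.8]
ft_force: [-5.2, -1.4, 7.2]
finger_gap: 49.0
```

```bash
python3 - <<'E'
from h import *
s=bot.get_state();print(s['clock'],s['joint_positions'].round(1),s['position'],s['tool_rot'],s['ft_force'],s['wrist_torque'],s['finger_gap'])
a=get_image('wrist')[210:390,190:370]
cv2.imwrite('pics/w3.png',cv2.resize(a,(600,600),interpolation=2))
E
```

```text
4.3 [ 17.2  25.5 -12.5  52.    0.  131.4] [558.96034647 173.33347135  98.88102571] [-1.79968201e+02  1.06739798e-02  6.58405763e+01] [-5.23463825 -1.39963221  7.1617029 ] [-0.21371335  1.10647678 -0.20326375] 48.95788677499503
```

View pics/w3.png

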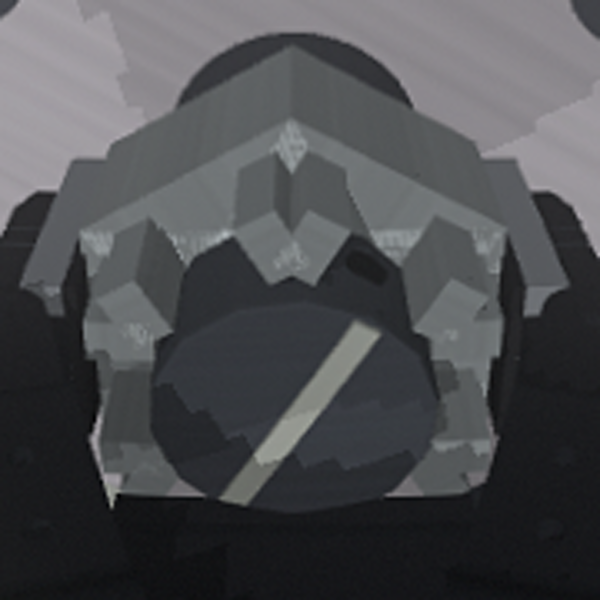

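The cross hole now shows in the right-hand slot of the crop, at (365,263). Letting go, then raising to check from above.

>>> {"op": "step_arm", "data": {
  "moves": [
    {"gripper": 5.4,"dp": [0,0,0],"twist": [0,0,0]},
    {"gripper": 6.5,"dp": [0,0,0],"twist": [0,0,0]},
    {"gripper": 8.5,"dp": [0,0,0],"twist": [0,0,0]},
    {"gripper": 8.5,"dp": [0,0,0],"twist": [0,0,0]},
    {"gripper": 8.5,"dp": [0,0,0],"twist": [0,0,0]},
    {"gripper": 8.5,"dp": [0,0,0],"twist": [0,0,0]},
    {"gripper": 8.5,"dp": [0,0,0],"twist": [0,0,0]},
    {"gripper": 8.5,"dp": [0,0,0],"twist": [0,0,0]}
  ]
}}

```text
clock: 5.02
position: [559.9, 173.5, 97.2]
tool_rot: [-180.0, 0.0, 65.9]
ft_force: [-0.9, -0.7, 0.4]
finger_gap: 84.6
```

>>> {"op": "step_arm", "data": {
  "moves": [
    {"gripper": 8.5,"dp": [0,0,1.8],"twist": [0,0,0]},
    {"gripper": 8.5,"dp": [0,0,2],"twist": [0,0,0]},
    {"gripper": 8.5,"dp": [0,0,2],"twist": [0,0,0]},
    {"gripper": 8.5,"dp": [0,0,2],"twist": [0,0,0]},
    {"gripper": 8.5,"dp": [0,0,2],"twist": [0,0,0]},
    {"gripper": 8.5,"dp": [0,0,2],"twist": [0,0,0]},
    {"gripper": 8.5,"dp": [0,0,0],"twist": [0,0,0]},
    {"gripper": 8.5,"dp": [0,0,0],"twist": [0,0,0]}
  ]
}}

```text
clock: 5.68
position: [560.8, 173.8, 216.4]
tool_rot: [179.9, -0.1, 65.9]
ft_force: [-0.4, -0.4, -0.9]
finger_gap: 84.7
```

```bash
python3 - <<'E'
from h import *
s=bot.get_state();print(s['clock'],s['position'],s['tool_rot'],s['ft_force'])
c=calibration('wrist');import pickle;pickle.dump(c,open('c4.pkl','wb'))
im=get_image('wrist');cv2.imwrite('pics/w4.png',im)
u=proj('wrist',[559,172.4,140],c);print(u);x,y=int(u[0])-55,int(u[1])-50;print(x,y)
cv2.imwrite("pics/w4c.png",cv2.resize(im[y:y+100,x:x+110],(660,600),interpolation=2))
E
```

```text
5.6833 [560.79457692 173.79247718 216.37934524] [ 1.79871558e+02 -1.11916317e-01  6.58794588e+01] [-0.35742249 -0.4476644  -0.90947913]
[276.41012316 222.5628901 ]
221 172
```

View pics/w4c.png

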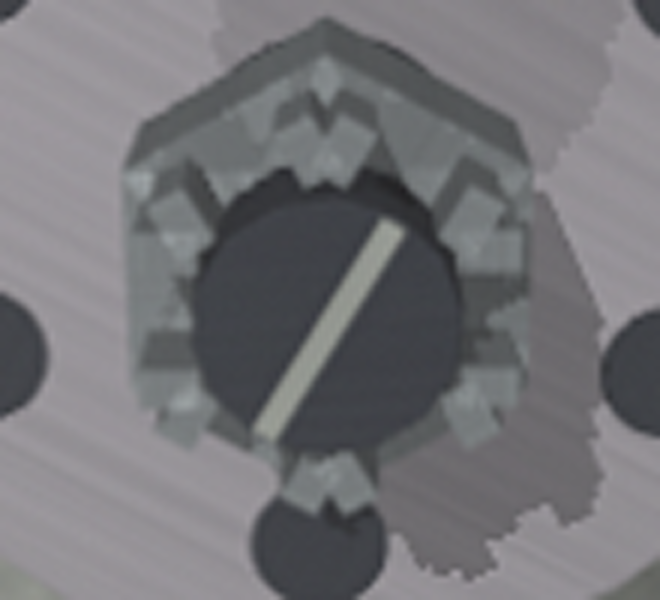

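The line now runs from crop (265,430) to (393,225), pointing into the upper-right and lower-left slots. Measuring the residual.

```bash
python3 - <<'E'
from h import *
import pickle
c=pickle.load(open('c4.pkl','rb'));im=cv2.imread('pics/w4.png')
P=lambda x,y,z:onplane('wrist',221+(x+.5)/6-.5,172+(y+.5)/6-.5,z,c)[:2]
ang=lambda w:np.degrees(np.arctan2(w[1],w[0]))
gray=cv2.cvtColor(im,cv2.COLOR_BGR2GRAY)
yy,xx=np.mgrid[:420,:560];ins=np.hypot(xx-275.6,yy-226.6)<20
n,l,st,ce=cv2.connectedComponentsWithStats(((gray>115)&ins).astype(np.uint8));k=1+np.argmax(st[1:,4])
ys,xs=np.where(l==k);pts=np.array([onplane('wrist',u,v,149,c)[:2] for u,v in zip(xs,ys)])
m=pts.mean(0);d=np.linalg.svd(pts-m)[2][0];print('line',m,ang(d)%180,ang(d)%60,np.ptp((pts-m)@d))
T,L,R=P(326,62,132),P(127,178,132),P(529,178,132)
L2,R2=P(133,392,132),P(527,392,132)
print('TL',np.hypot(*(L-T)),(ang(L-T)-90)%60,'TR',np.hypot(*(R-T)),(ang(R-T)-90)%60,'LR',np.hypot(*(R-L)),ang(R-L)%60)
print('flats',(ang(L2-L)-90)%60,(ang(R2-R)-90)%60)
# crown tooth centres (top z=146) : left-up, right-up, left-low,right-low
for a,b in(((178,228),(475,228)),((185,408),(470,408))):
    print('teeth',ang(P(*b,146)-P(*a,146))%60)
for a,b in(((326,155),(330,480)),):
    print('teeth vertical',(ang(P(*b,146)-P(*a,146))-90)%60)
print('tool',(65.88-90)%60)
E
```

```text
line [558.55497462 173.10520834] 35.74025795121963 35.74025795121963 28.800610538947637
TL 28.071054460663934 36.49376773488973 TR 28.43643236317752 35.622502100604464 LR 48.72103862245001 35.840469745013436
flats 35.445902651697565 37.110086130993466
teeth 35.84347212781151
teeth 35.85592520026881
teeth vertical 36.417095725751494
tool 35.879999999999995
```

The residual is about 0.2°: line at 35.74°, flats and teeth at about 35.9° (mod 60). Handing in.

```bash
python3 - <<'E'
from plant import bot
print(bot.sign_off(),bot.get_state()['clock'])
E
```

```text
the job is handed in; nothing more can be done
the job is handed in; nothing more can be done
```

I turned the flywheel's castle nut about 22.7° clockwise to the next slot, let go, raised the gripper clear and handed the job in at about 5.7 s. No verdict is reported.

- **Alignment:** In the last wrist picture, the cross-hole line is at 35.7°. Most readings of the nut's flats and crown teeth fall at 35.4–36.5° (mod 60), so the slot is about 0.2° off the hole. One flat edge read 37.1°, which I put down to pixel picking.
- **Position:** The two camera fixes of the axle before the move disagreed by up to 9 mm. I used the overhead wrist view instead, and the nut's size measured from it came out about right.
- **Forces and clearance:** Force readings at the ends of the moves stayed below about 10 N. At the last check the open gripper was about 70 mm above the nut, touching nothing.
- **Crossbar stand:** I did not touch it, and I did not re-measure its nut.

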